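# Put the hardness reference discs and turned samples away

## Robot

A 6-joint arm with a two-finger parallel gripper is mounted at the origin on a cart in front of the work surface, level with it; the furniture and walls round the work are solid. World frame = base frame: x ahead of the robot, y to its left, z up, the work surface at z = 0. Lengths are in m, angles in rad, forces in N, time in s.
With the tool pointing down it reaches from about 0.225 to 0.875 m from the base axis. Payload 3.4 kg.
Tool frame: the origin (TCP) lies on the centre line of the jaws, within the pads' length; the fingertips stand 14 mm ahead of it and the grasp point (between the pads) lies 5 mm behind it; z points along the fingers, y is the line along which they close (so a half turn about z gives the same grasp; the last joint's range is limited). The gripper opens to 85 mm and grips with 20 to 120 N. Pads are 22 mm wide; open, the fingers measure 114 mm over their backs; the gripper's body (76 mm by 85 mm) begins 54 mm behind the grasp point. The pads swing forward as they close: fully open they stand 13 mm farther back than shut.
Start: joints at [-1.411, 0.276, 1.505, -0, 1.361, -0.121], TCP at [0.159, -0.553, 0.221] pointing down, gripper open.
Joint ranges: [-2.89, 2.89], [-0.75, 2.08], [0.22, 2.7], [-1.18, 4.32], [0.11, 2.71], [-2.7, 2.7]. Speed limits (rad/s): [2.57, 2.57, 3.14, 3.14, 3.14, 3.14].

## Interface

Orientations are given as a unit quaternion [w, x, y, z].
In Python, from rig import manip, eyes gives the robot as it stands.
- The arm moves only by the shell command python3 -m creep 'ROWS' [FORCE]. ROWS is JSON, a list of rows, each a list of 5 numbers: the opening, from 0 (shut) to 1 (fully open), then the shift along the tool's x, y, z normalised to -1 to 1, where 1 is 0.5 m, then the turn about the tool's z normalised to -1 to 1, where 1 is 360 degrees. In form: [[fingers, dx, dy, dz, spin], ...]. A call has 1 to 10 rows; each row is the pose to reach, as a shift and turn from the pose commanded when the call began, along the tool's axes at that moment, turning the shorter way round; what a row does not reach only later rows make up. A row lasts 1/10 s, in which the tool goes at most 50 mm and 8.59 degrees, less where a joint would pass 70% of its speed; a pose out of reach is approached as far as the arm can. A call with a number of a shift or a turn outside -1 to 1 is refused whole. A call with a gripper value outside its range is refused whole. The fingers move at their own pace and stop on an object; FORCE is the grip in N (left out, the last holds). Time passes only in rows, so rows that repeat a pose let the fingers close. It gives the time, the measured TCP pose, the force, the opening and the grip force at its end, in the units of the state.
- manip.get_state(): the state, without advancing time (a new reading comes with each control period).
- eyes.get_image(name): name is "scene" or "top" or "wrist"; returns a dict with "frame" (480x640x3 uint8, red, green, blue), "fx", "fy", "cx", "cy" (pixels), "k1" (the pictures are not rectified: a ray, as slopes to the right and down, at radius r is drawn at 1 + k1 r^2 times it, then the intrinsics apply), "R" (3x3) and "t" (3): a world point X has camera coordinates R X + t. Camera axes: x right, y down, z forward; pixel columns grow to the right and rows downward; lengths in m; the calibration is good to about 2 mm. A picture is of the moment at which its call begins. There is no depth.
- manip.sign_off(): hands the job in; it is judged then, once.
Trained networks look in the newest picture that a camera, given by its name, has taken for a name from the list of things; names that differ only in an ending like _2 or _b are one class to them, and where a whole thing is asked for, a point or a joint stands for the part that bears it (a point fixed in the world has none). Each returns a list of dicts, best first, with "confidence" (0 to 1); they miss things now and then, are a little off and sometimes report something else, mostly with a low value. They report only what shows in the picture. A call takes as long as a camera call. They do not tell look-alikes from the thing itself.
- eyes.regions_of(camera, label): "mask" (480x640 bool, what is visible of it) and "bbox" ([left, top, right, bottom] in pixels, round what is visible of it).
- eyes.place_of(camera, label): "centre" ([column, row] in pixels: a listed point, or the origin of a listed thing).
The state is a dict: "clock": time; "qpos": joint angles; "qd": joint speeds; "effort": joint torques, N m; "position": TCP position; "ee_rot": TCP orientation; "contact_force": force on the tool from outside, world axes, zero at the start; "moment": the same for the moment, N m; "width": finger opening in m; "gripper_force": force on a finger pad.
Only numpy, scipy, OpenCV 4.12 (cv2) and the standard library are available. Lean on these libraries where they do the work, as an engineer would, in place of code of your own. Each camera call takes 0.05 s, during which the arm holds its last target. There are 200 camera calls.

## Task

Put the reference pieces away on their two stands. In the black saucer stack the large steel disc, then the small steel disc centred on it, and set the aluminium dust cover over both so that its rim sits flat inside the saucer's lip; on the small steel pedestal stack the ring sample, then the brass bushing upright on the middle of the ring, wide end down as it stands now. Do not shift the loupe, the V-block or the blue box.

Things in the scene. Friction and masses are not known exactly. Their poses are not given: they have to be found in the camera images.
- saucer: Fixed round black saucer, 112 mm outside diameter, 8 mm high; floor 4 mm thick (top at z = 4 mm), lip 4 mm wide rising 4 mm above the floor, 104 mm inside the lip. Origin: centre of the underside, z up.
- pedestal: Fixed round dark steel pedestal, 14 mm high, flat top of 56 mm diameter, foot flange of 64 mm diameter. Origin: centre of the underside, z up.
- cover: Loose aluminium dust cover, an upturned round can: 90 mm outside and 82 mm inside diameter, 40 mm high (36 mm inside), standing on its open rim, with a round black knob on the middle of its top: 24 mm diameter from z = 45 to 60 mm, narrower neck below. About 0.15 kg. Origin: centre of the open rim plane (underside), z up.
- disc_large: Loose flat grey steel hardness reference disc, the larger one: 65 mm diameter, 14 mm thick, about 0.37 kg, lying flat. Origin: centre of the underside, z up.
- disc_small: Loose flat grey steel hardness reference disc, the smaller one: 52 mm diameter (the part that can be gripped about 50 mm), 8 mm thick, about 0.13 kg, lying flat, no centre hole. Origin: centre of the underside, z up.
- ring_sample: Loose light grey steel ring sample with a hole in its middle: 44 mm diameter, 10 mm thick, about 0.1 kg, lying flat. Origin: centre of the underside, z up.
- bushing: Loose stepped brass-coloured bushing standing upright, wide end down: 34 mm diameter at the bottom, narrower on top, 26 mm high, about 0.11 kg. Nothing goes into the ring's hole: the bushing's wide end stands on the ring's face. Origin: centre of the underside, z up.
- loupe: Loose bystander: stand loupe, a short cylinder, black above and clear below, 41 mm diameter, 36 mm high. Origin: centre of the underside. Leave alone.
- v_block: Loose bystander: dark ground steel V-block 38 x 43 x 42 mm. Origin: centre of the underside. Leave alone. It stands before the right corner of the fixed monitor, which fills x > 0.56 m at y = 0.02 m, slanting back to x = 0.83 m at y = 0.36 m, up to z = 0.39 m: carry things past in front of it.
- blue_box: Loose bystander: small blue box with a clear lid, 50 x 85 x 26 mm (x, y, z). Origin: centre of the underside. Leave alone. Behind it a fixed carton's flap reaches forward to x = 0.60 m (y < -0.24 m) at z = 0.09 to 0.13 m.
Not all that is in view belongs to the job. Leave any brown look-alike of the disc_small alone. Leave any purple look-alike of the ring_sample alone.

How it is judged:
By the outcome, as a careful person would: the job done as asked, in the order asked, and still so for the second after the job is handed in, with the robot touching nothing.
It also fails if it takes over 125 s, if anything falls off the work surface, if the arm or the gripper's body presses on something with over 40 N, if the wrist force passes 120 N, or if a joint passes its speed limit or range.

## Working session

There is one attempt and no reset: what is moved stays moved. The work goes in short steps, Python scripts to look and compute and a shell command to move; the robot and the scene stay as the last step left them, time stands still between calls to the robot, and variables do not carry over. Pictures are saved under pics/ and viewed, at most 16 in all, crops included, and the job is handed in when it is done.

```bash
mkdir -p pics; ls; cat > h.py <<'E'
import numpy as np, cv2
from rig import manip, eyes
def ray(im,u,v):
    xd=(u-im['cx'])/im['fx']; yd=(v-im['cy'])/im['fy']
    rd=np.hypot(xd,yd); r=rd
    for _ in range(30): r=rd/(1+im['k1']*r*r)
    s=r/rd if rd>0 else 1
    R=np.array(im['R']);t=np.array(im['t'])
    return -R.T@t, R.T@np.array([xd*s,yd*s,1])
def at_z(im,u,v,z):
    o,d=ray(im,u,v); return o+d*(z-o[2])/d[2]
def proj(im,X):
    c=np.array(im['R'])@np.array(X)+np.array(im['t']); x,y=c[:2]/c[2]; k=1+im['k1']*(x*x+y*y)
    return im['fx']*x*k+im['cx'], im['fy']*y*k+im['cy']
def save(im,n,crop=None,s=1):
    f=cv2.cvtColor(im['frame'],cv2.COLOR_RGB2BGR)
    if crop: f=f[crop[1]:crop[3],crop[0]:crop[2]]
    cv2.imwrite('pics/'+n,cv2.resize(f,None,fx=s,fy=s,interpolation=cv2.INTER_CUBIC))
def quad(X): pass
E
python3 - <<'E'
from h import *
H=dict(saucer=.004,pedestal=.0,cover=0,disc_large=0,disc_small=0,ring_sample=0,bushing=0,loupe=0,v_block=0,blue_box=0)
print(manip.get_state())
for cam in('top','scene'):
    im=eyes.get_image(cam); save(im,cam+'0.png')
    print(cam,-np.array(im['R']).T@np.array(im['t']),im['fx'],im['k1'])
    for n in H:
        for d in eyes.place_of(cam,n)[:3]:
            print(n,round(d['confidence'],2),np.round(d['centre']),np.round(at_z(im,*d['centre'],0),3))
E
```

```text
pics
{'clock': 0.0, 'qpos': array([-1.41097039e+00,  2.76602932e-01,  1.50611736e+00,  4.10302095e-05,
        1.36069011e+00, -1.20993066e-01]), 'qd': array([0.00042891, 0.00017494, 0.00016194, 0.00160349, 0.0006753 ,
       0.00207586]), 'effort': array([ 1.84603428e-03, -4.16767430e+01, -2.45798564e+01,  1.11042605e-04,
        1.09550427e-02, -1.41862492e-05]), 'position': array([ 0.15928464, -0.5519416 ,  0.21964148]), 'ee_rot': array([-9.09095033e-04,  9.90158962e-01,  1.39944287e-01,  2.41023199e-06]), 'contact_force': array([-0.31432823,  0.00503136,  0.16892925]), 'moment': array([ 0.00579572,  0.00795114, -0.02465806]), 'gripper_force': 0.0, 'width': 0.08536688056159088}
top [ 0.25873308 -0.03243316  1.37974583] 608.5525231607331 -0.03646483230767571
saucer 0.96 [285. 279.] [0.423 0.047 0.   ]
pedestal 0.96 [187. 235.] [0.526 0.275 0.   ]
cover 0.64 [445. 286.] [ 0.404 -0.317  0.   ]
disc_large 0.73 [160. 282.] [0.416 0.332 0.   ]
disc_small 0.63 [248. 235.] [0.525 0.132 0.   ]
ring_sample 0.71 [386. 210.] [ 0.581 -0.188  0.   ]
bushing 0.58 [357. 278.] [ 0.423 -0.117  0.  
[... 193 characters left out ...]
cene [-0.10412325  0.5866811   0.92899111] 543.1278566398433 0.0020191152982809617
saucer 0.76 [323. 287.] [0.416 0.058 0.   ]
pedestal 0.94 [210. 316.] [0.528 0.279 0.   ]
cover 0.91 [432. 204.] [ 0.41  -0.325  0.   ]
disc_large 0.95 [228. 367.] [0.406 0.328 0.   ]
disc_small 0.9 [279. 311.] [0.434 0.17  0.   ]
disc_small 0.85 [262. 280.] [0.523 0.141 0.   ]
ring_sample 0.67 [380. 198.] [ 0.515 -0.25   0.   ]
ring_sample 0.6 [346. 196.] [ 0.581 -0.192  0.   ]
bushing 0.52 [374. 246.] [ 0.415 -0.112  0.   ]
loupe 0.58 [323. 217.] [ 0.569 -0.096  0.   ]
v_block 0.95 [300. 239.] [ 0.556 -0.005  0.   ]
v_block 0.28 [224. 368.] [0.409 0.335 0.   ]
blue_box 0.83 [397. 173.] [ 0.55  -0.357  0.   ]
```

```bash
python3 - <<'E'
from h import *
im=eyes.get_image('top'); save(im,'topc.png',(130,170,500,320),2.1)
E
```

```text
(no output)
```

View pics/topc.png

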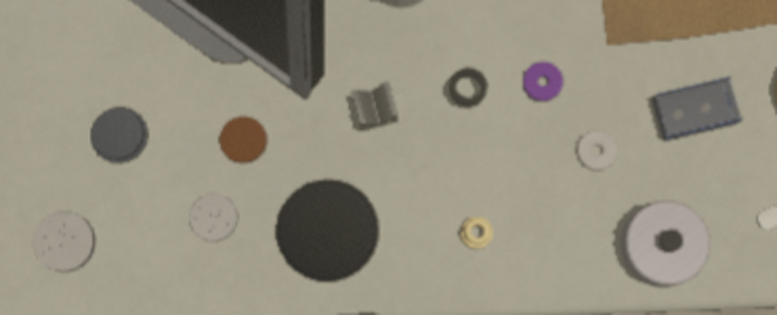

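View pics/scene0.png

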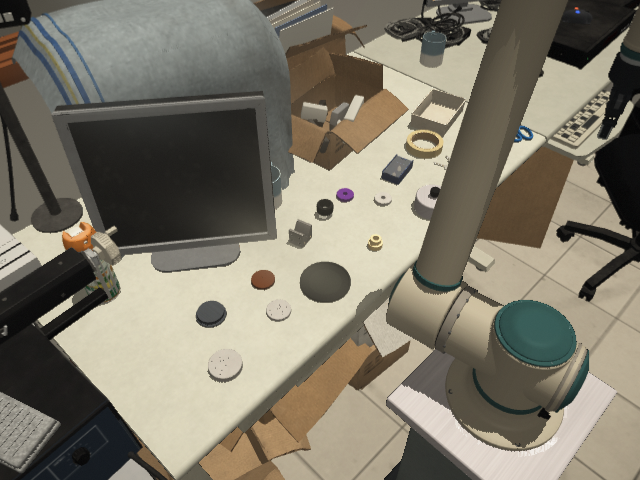

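The top crop shows two disc_small candidates, brown at top px (246,236) and speckled grey at (231,273). It also shows two ring candidates, purple at (388,209) and light grey at (414,241). Grey steel is what was asked for, so I want the grey disc and the light grey ring; the crop already shows both clearly enlarged. The large disc is at (160,285), the pedestal at (187,234), the saucer at (286,280), the bushing at (357,281) and the cover at (447,285).

```bash
cat >> h.py <<'E'
from scipy.optimize import least_squares
def hull(im,xy,secs):
    a=np.linspace(0,2*np.pi,72,endpoint=False)
    P=[proj(im,(xy[0]+r*np.cos(t),xy[1]+r*np.sin(t),z)) for r,z in secs for t in a]
    return cv2.convexHull(np.array(P,np.float32))
def cen(c):
    m=cv2.moments(c); return np.array([m['m10']/m['m00'],m['m01']/m['m00']])
def fit(im,mask,secs,z0=0):
    cs=max(cv2.findContours(mask.astype(np.uint8),0,2)[0],key=cv2.contourArea)
    cs=cv2.convexHull(cs); c=cen(cs)
    x0=at_z(im,*c,z0)[:2]
    f=lambda x:cen(hull(im,x,secs))-c
    x=least_squares(f,x0,diff_step=1e-3).x
    h=hull(im,x,secs)
    return x, cv2.contourArea(cs)/cv2.contourArea(h)
S=dict(saucer=[(.056,0),(.056,.008)],pedestal=[(.032,0),(.032,.003),(.028,.014)],cover=[(.045,0),(.045,.04),(.012,.06)],
 disc_large=[(.0325,0),(.0325,.014)],disc_small=[(.026,0),(.026,.008)],ring_sample=[(.022,0),(.022,.01)],bushing=[(.017,0),(.017,.008),(.011,.026)],loupe=[(.0205,0),(.0205,.036)])
def up(n,dz): return [(r,z+dz) for r,z in S[n]]
def find(cam,names,dz=0,im=None):
    im=im or eyes.get_image(cam)
    for n in names:
        for d in eyes.regions_of(cam,n)[:3]:
            if d['mask'].sum()<20: continue
            x,ar=fit(im,d['mask'],up(n,dz))
            m=im['frame'][d['mask']].mean(0).round()
            print(cam,n,round(d['confidence'],2),'xy',np.round(x,4),'area',round(ar,2),'bbox',d['bbox'],'rgb',m)
    return im
def togo(x,y,z=None,spin_y=None):
    "row numbers to bring TCP to xyz; spin_y: wanted heading (deg) of the tool y line"
    from scipy.spatial.transform import Rotation as Ro
    s=manip.get_state(); q=s['ee_rot']; R=Ro.from_quat([q[1],q[2],q[3],q[0]]).as_matrix()
    d=np.array([x,y,s['position'][2] if z is None else z])-s['position']
    h=np.degrees(np.arctan2(R[1,1],R[0,1]))
    print('tcp',s['position'].round(4),'tilt',R[:,2].round(3),'y heading',h.round(1),'q6',s['qpos'][5].round(2),'w',s['width'].round(4),'F',s['contact_force'].round(1))
    print('rows',(R.T@d/0.5).round(4))
    if spin_y is not None:
        t=-(spin_y-h); t=(t+90)%180-90; print('spin',round(t/360,4))
E
python3 - <<'E'
from h import *
for c in('top','scene'): find(c,S)
im=eyes.get_image('wrist'); print(im['R'],im['t'],im['fx']); togo(.405,.33)
E
```

```text
top saucer 0.55 xy [0.4198 0.0452] area 0.95 bbox [258.9, 256.8, 310.5, 302.8] rgb [58. 56. 50.]
top pedestal 0.96 xy [0.527  0.2759] area 0.91 bbox [171.6, 221.3, 201.2, 246.4] rgb [85. 85. 82.]
top pedestal 0.46 xy [0.4118 0.3322] area 1.03 bbox [146.9, 267.5, 176.4, 303.1] rgb [157. 150. 138.]
top cover 0.85 xy [ 0.4016 -0.3152] area 0.88 bbox [425.8, 264.3, 468.3, 306.2] rgb [158. 150. 144.]
top disc_large 0.9 xy [0.4105 0.3287] area 0.93 bbox [147.2, 269.1, 176.1, 298.6] rgb [156. 149. 137.]
top disc_small 0.8 xy [0.5199 0.1378] area 0.91 bbox [236.6, 228.0, 255.6, 252.6] rgb [113.  79.  53.]
top disc_small 0.61 xy [0.435  0.1692] area 0.88 bbox [219.8, 264.9, 242.7, 285.8] rgb [161. 154. 142.]
top ring_sample 0.71 xy [ 0.5837 -0.1927] area 0.85 bbox [380.5, 200.3, 397.6, 220.3] rgb [119.  80. 128.]
top ring_sample 0.59 xy [ 0.506  -0.2502] area 0.92 bbox [405.2, 233.9, 424.9, 251.2] rgb [166. 160. 146.]
top ring_sample 0.29 xy [ 0.4156 -0.117 ] area 0.56 bbox [351.0, 271.8, 364.3, 289.1] rgb [177. 161. 121.]
top bushing 0.67 xy [ 0.4162 -0.1161] area 0.91 bbox [350.1, 273.6, 36
[... 1347 characters left out ...]
.8, 220.4] rgb [76. 73. 64.]
[[ 2.76903413e-01 -9.60897650e-01 -4.53065653e-04]
 [-9.12821043e-01 -2.63196316e-01  3.12226587e-01]
 [-3.00137039e-01 -8.60430399e-02 -9.50007554e-01]] [-0.57474412 -0.04146538  0.38110112] 371.0655453366957Traceback (most recent call last):
  File "<stdin>", line 3, in <module>
  File "h.py", line 53, in togo
    print('tcp',s['position'].round(4),'tilt',R[:,2].round(3),'y heading',h.round(1),'q6',s['qpos'][5].round(2),'w',s['width'].round(4),'F',s['contact_force'].round(1))
                                                                                                                    ^^^^^^^^^^^^^^^^
AttributeError: 'float' object has no attribute 'round'
```

```bash
sed -i "s/s\['width'\].round(4)/round(float(s['width']),4)/; s/h.round(1)/round(float(h),1)/" h.py
python3 - <<'E'
from h import *
togo(.40,.25,.12)
E
```

```text
tcp [ 0.1594 -0.5525  0.2205] tilt [ 0. -0. -1.] y heading -73.9 q6 -0.12 w 0.0854 F [ 0.7  0.2 -0.2]
rows [ 0.9072 -1.4088  0.2009]
```

```bash
python3 -m creep '[[0,0.45,-0.7,0,0],[0,0.45,-0.7,0,0],[0,0.45,-0.7,0,0],[0,0.45,-0.7,0,0],[0,0.45,-0.7,0,0],[0,0.45,-0.7,0,0],[0,0.45,-0.7,0,0],[0,0.45,-0.7,0,0],[0,0.45,-0.7,0,0],[0,0.45,-0.7,0,0]]' 30
python3 -c "
from h import *
togo(.40,.25,.12)"
```

```text
clock: 3.1
position: [0.2786, -0.1517, 0.2207]
ee_rot: [0.0, 0.99, 0.142, 0.0]
contact_force: [-0.0, -0.4, 0.0]
width: -0.0001
gripper_force: 0.0
tcp [ 0.2786 -0.1517  0.2207] tilt [ 0.001 -0.    -1.   ] y heading -73.6 q6 0.57 w -0.0001 F [-0.  -0.4  0. ]
rows [ 0.459  -0.7026  0.2015]
```

```bash
python3 -m creep '[[0,0.46,-0.7,0.3,0],[0,0.46,-0.7,0.3,0],[0,0.46,-0.7,0.3,0],[0,0.46,-0.7,0.3,0],[0,0.46,-0.7,0.3,0],[0,0.46,-0.7,0.3,0],[0,0.46,-0.7,0.3,0],[0,0.46,-0.7,0.3,0],[0,0.46,-0.7,0.3,0],[0,0.46,-0.7,0.3,0]]'
python3 -c "
from h import *
togo(.40,.25,.016)"
```

```text
clock: 4.1
position: [0.4054, 0.2494, 0.0685]
ee_rot: [-0.0, 0.99, 0.141, 0.0]
contact_force: [-0.3, -0.2, -0.1]
width: -0.0002
gripper_force: 0.0
tcp [0.4054 0.2494 0.0685] tilt [ 0.     0.001 -1.   ] y heading -73.7 q6 1.69 w -0.0002 F [-0.3 -0.2 -0.1]
rows [-0.0101 -0.0041  0.105 ]
```

```bash
python3 -m creep '[[0,0,0,0.06,0],[0,0,0,0.09,0],[0,0,0,0.098,0],[0,0,0,0.102,0],[0,0,0,0.104,0],[0,0,0,0.104,0]]'
python3 -m creep '[[0,0,0,0.002,0],[0,0,0,0.004,0],[0,0,0,0.006,0],[0,0,0,0.006,0]]'
```

```text
clock: 4.7
position: [0.4034, 0.246, 0.0192]
ee_rot: [-0.0, 0.99, 0.14, 0.001]
contact_force: [0.3, 0.3, 0.4]
width: -0.0002
gripper_force: 0.0
clock: 5.1
position: [0.4024, 0.2462, 0.0155]
ee_rot: [0.0, 0.99, 0.14, 0.0]
contact_force: [0.2, 0.3, 0.0]
width: 0.0001
gripper_force: 0.0
```

```bash
python3 -m creep '[[0,0,0,0.002,0],[0,0,0,0.002,0],[0,0,0,0.002,0]]';python3 -m creep '[[0,0,0,0.002,0],[0,0,0,0.002,0],[0,0,0,0.002,0]]'; python3 -m creep '[[0.6,0,0,0,0],[0.6,0,0,0,0],[0.6,0,0,0,0],[0.6,0,0,0,0]]'
```

```text
clock: 5.4
position: [0.4025, 0.2462, 0.0144]
ee_rot: [0.0, 0.99, 0.14, -0.0]
contact_force: [1.0, 0.9, -0.3]
width: -0.0002
gripper_force: 0.0
clock: 5.7
position: [0.4025, 0.2461, 0.0134]
ee_rot: [0.0, 0.99, 0.14, -0.0]
contact_force: [-0.2, 0.4, 0.3]
width: 0.0003
gripper_force: 0.0
clock: 6.1
position: [0.4026, 0.2462, 0.0135]
ee_rot: [0.0, 0.99, 0.14, 0.0]
contact_force: [0.3, 0.8, 0.3]
width: 0.0513
gripper_force: 0.0
```

```bash
python3 -m creep '[[0.6,0,0,0.002,0],[0.6,0,0,0.004,0],[0.6,0,0,0.004,0]]';python3 -m creep '[[0.6,0,0,0.002,0],[0.6,0,0,0.004,0],[0.6,0,0,0.004,0]]'; python3 -m creep '[[0.6,0,0,0.002,0],[0.6,0,0,0.004,0],[0.6,0,0,0.004,0]]'
```

```text
clock: 6.4
position: [0.4024, 0.2461, 0.0113]
ee_rot: [0.0, 0.99, 0.14, -0.0]
contact_force: [-0.1, 0.4, 0.1]
width: 0.0512
gripper_force: 0.0
clock: 6.7
position: [0.4024, 0.2461, 0.0093]
ee_rot: [0.0, 0.99, 0.14, -0.0]
contact_force: [0.8, 0.1, 0.2]
width: 0.0511
gripper_force: 0.0
clock: 7.0
position: [0.4024, 0.2461, 0.0073]
ee_rot: [0.0, 0.99, 0.14, -0.0]
contact_force: [0.9, -0.6, -0.4]
width: 0.0512
gripper_force: 0.0
```

```bash
python3 -m creep '[[0.6,0,0,0.002,0],[0.6,0,0,0.002,0],[0.6,0,0,0.002,0]]';python3 -m creep '[[0.6,0,0,0.002,0],[0.6,0,0,0.002,0],[0.6,0,0,0.002,0]]'; python3 -m creep '[[0.6,0,0,0.002,0],[0.6,0,0,0.002,0],[0.6,0,0,0.002,0]]'
```

```text
clock: 7.3
position: [0.4025, 0.2461, 0.0064]
ee_rot: [0.0, 0.99, 0.14, -0.0]
contact_force: [-0.8, -0.4, 0.0]
width: 0.0513
gripper_force: 0.0
clock: 7.6
position: [0.4025, 0.2461, 0.0054]
ee_rot: [0.0, 0.99, 0.14, -0.0]
contact_force: [0.2, -0.4, 0.1]
width: 0.051
gripper_force: 0.0
clock: 7.9
position: [0.4025, 0.2461, 0.0044]
ee_rot: [0.0, 0.99, 0.14, -0.0]
contact_force: [-0.4, -1.2, 0.1]
width: 0.0514
gripper_force: 0.0
```

```bash
python3 -m creep '[[0.6,0,0,0.002,0],[0.6,0,0,0.002,0],[0.6,0,0,0.002,0]]';python3 -m creep '[[0.6,0,0,0.002,0],[0.6,0,0,0.002,0],[0.6,0,0,0.002,0]]'; python3 - <<'E'
from h import *
im=eyes.get_image('wrist'); save(im,'w1.png')
E
```

```text
clock: 8.2
position: [0.4025, 0.2461, 0.0034]
ee_rot: [0.0, 0.99, 0.14, -0.0]
contact_force: [-0.3, -0.9, -0.1]
width: 0.0512
gripper_force: 0.0
clock: 8.5
position: [0.4025, 0.2461, 0.0024]
ee_rot: [0.0, 0.99, 0.14, -0.0]
contact_force: [-0.0, -0.5, 0.4]
width: 0.0515
gripper_force: 0.0
```

View pics/w1.png

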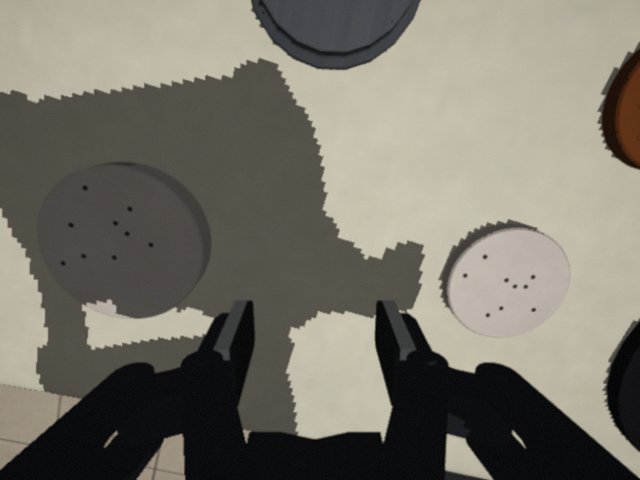

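Wrist view: the large disc is at (123,240), the small grey disc at (508,282) and the brown one is at the right edge. The fingertips at (243,302) and (385,302) are still clear of the table, so I'll work out the tip height from their pixels.

```bash
python3 - <<'E'
from h import *
from scipy.spatial.transform import Rotation as Ro
im=eyes.get_image('wrist'); s=manip.get_state(); q=s['ee_rot']; R=Ro.from_quat([q[1],q[2],q[3],q[0]]).as_matrix()
for u in((252,302),(377,302)):
    o,d=ray(im,*u); o=R.T@(o-s['position']); d=R.T@d
    print('cam in tool',o.round(4),d.round(3))
    for y in(-.0257,.0257):
        k=(y-o[1])/d[1]; print((o+k*d).round(4))
find('wrist',['disc_large','disc_small','pedestal'],im=im)
E
```

```text
cam in tool [ 7.950e-02 -1.000e-04 -1.542e-01] [-0.464 -0.168  0.9  ]
[ 0.0088 -0.0257 -0.0171]
[ 0.1505  0.0257 -0.2921]
cam in tool [ 7.950e-02 -1.000e-04 -1.542e-01] [-0.464  0.168  0.9  ]
[ 0.1501 -0.0257 -0.2914]
[ 0.0083  0.0257 -0.0161]
wrist disc_large 0.92 xy [0.4104 0.3298] area 0.99 bbox [35.0, 159.5, 210.2, 318.9] rgb [78. 74. 70.]
wrist disc_small 0.92 xy [0.4364 0.1686] area 0.98 bbox [439.6, 222.5, 569.6, 337.0] rgb [176. 168. 159.]
wrist disc_small 0.68 xy [0.5111 0.1563] area 0.17 bbox [599.7, 48.4, 638.3, 169.0] rgb [64. 35. 18.]
wrist pedestal 0.94 xy [0.5084 0.2692] area 0.31 bbox [250.1, 0.0, 421.5, 69.5] rgb [65. 67. 71.]
```

```bash
for i in 1 2 3 4; do python3 -m creep '[[0.6,0,0,0.002,0],[0.6,0,0,0.002,0],[0.6,0,0,0.002,0]]' | egrep 'posi|cont'; done; python3 - <<'E'
from h import *
im=eyes.get_image('wrist'); save(im,'w2.png',(190,250,440,430),3)
E
```

```text
position: [0.4025, 0.2461, 0.0014]
contact_force: [-0.1, -0.8, 0.9]
position: [0.4025, 0.2461, 0.0004]
contact_force: [-1.0, -0.2, 0.9]
position: [0.4025, 0.2461, -0.0006]
contact_force: [-0.4, -0.1, -0.5]
position: [0.4025, 0.2461, -0.0016]
contact_force: [0.3, -0.5, 0.5]
```

View pics/w2.png

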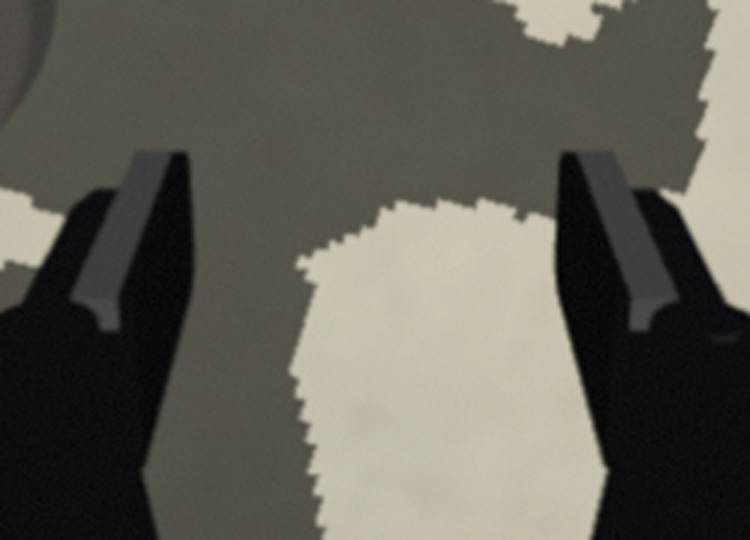

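The crop shows the fingertip corners at about (247,301) and (382,301), with no contact yet and the shadow detached. I'll keep probing down in small steps.

```bash
for i in 1 2 3 4 5; do python3 -m creep '[[0.6,0,0,0.002,0],[0.6,0,0,0.004,0],[0.6,0,0,0.004,0]]' | egrep 'posi|cont'; done
```

```text
position: [0.4024, 0.2461, -0.0037]
contact_force: [-0.5, 0.2, 0.5]
position: [0.4024, 0.2461, -0.0057]
contact_force: [0.2, -0.6, -0.3]
position: [0.4024, 0.2461, -0.0077]
contact_force: [-0.2, -0.4, 1.3]
position: [0.4024, 0.2461, -0.0097]
contact_force: [0.6, 0.1, -0.0]
position: [0.4024, 0.2461, -0.0117]
contact_force: [0.1, -0.2, 1.0]
```

```bash
for i in 1 2 3 4 5; do python3 -m creep '[[0.6,0,0,0.002,0],[0.6,0,0,0.002,0]]' | egrep 'posi|cont'; done
```

```text
position: [0.4025, 0.2461, -0.0127]
contact_force: [0.5, 0.2, -0.1]
position: [0.4025, 0.2461, -0.0136]
contact_force: [-0.1, 0.5, 0.6]
position: [0.4026, 0.2462, -0.014]
contact_force: [-1.9, -1.3, 6.1]
position: [0.4027, 0.2462, -0.0141]
contact_force: [-2.5, -2.1, 14.9]
position: [0.4027, 0.2462, -0.0141]
contact_force: [-5.4, -2.0, 24.2]
```

```bash
python3 -m creep '[[0.9,0,0,-0.04,0],[0.9,0,0,-0.1,0],[0.9,0,0,-0.1,0],[0.9,0,0,-0.1,0],[0.9,0,0,-0.1,0]]'
python3 -c "
from h import *
togo(.4103,.330,-.011)"
```

```text
clock: 13.0
position: [0.4018, 0.2458, 0.0327]
ee_rot: [0.0, 0.99, 0.14, -0.001]
contact_force: [-0.7, -0.3, -0.2]
width: 0.0768
gripper_force: 0.0
tcp [0.4018 0.2458 0.0327] tilt [-0.001 -0.001 -1.   ] y heading -73.9 q6 1.69 w 0.0768 F [-0.7 -0.3 -0.2]
rows [ 0.0632 -0.1571  0.0873]
```

```bash
python3 -m creep '[[0.9,0.063,-0.157,0,0],[0.9,0.063,-0.157,0,0],[0.9,0.063,-0.157,0,0],[0.9,0.063,-0.157,0.05,0],[0.9,0.063,-0.157,0.07,0],[0.9,0.063,-0.157,0.087,0],[0.9,0.063,-0.157,0.087,0],[0.9,0.063,-0.157,0.087,0]]'
python3 - <<'E'
from h import *
togo(.4103,.330,-.011)
im=find('wrist',['disc_large']); save(im,'w3.png')
E
```

```text
clock: 13.8
position: [0.4112, 0.33, -0.0101]
ee_rot: [0.0, 0.99, 0.14, -0.0]
contact_force: [-0.3, 0.0, -0.4]
width: 0.0764
gripper_force: 0.0
tcp [ 0.4112  0.33   -0.0101] tilt [-0. -0. -1.] y heading -73.9 q6 1.83 w 0.0764 F [-0.3  0.  -0.4]
rows [-0.0016 -0.0006  0.0019]
wrist disc_large 0.61 xy [0.4104 0.3295] area 0.99 bbox [232.8, 244.6, 395.9, 400.0] rgb [91. 87. 82.]
```

View pics/w3.png

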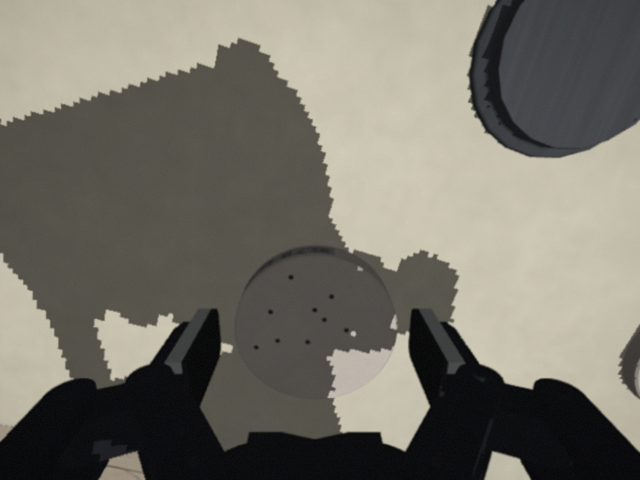

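Wrist view: the large disc at (315,322) lies between the pads, with tips at (213,312) and (418,312) and roughly equal gaps on both sides. Closing.

```bash
python3 -m creep '[[0.5,0,0,0,0],[0.5,0,0,0,0],[0.5,0,0,0,0],[0.5,0,0,0,0],[0.5,0,0,0,0],[0.5,0,0,0,0],[0.5,0,0,0,0]]' 60
python3 -m creep '[[0.5,0,0,-0.03,0],[0.5,0,0,-0.1,0],[0.5,0,0,-0.1,0],[0.5,0,0,-0.1,0],[0.5,0,0,-0.1,0]]'
python3 - <<'E'
from h import *
togo(.42,.046,.04)
im=find('wrist',['disc_large','saucer'],dz=.05)
E
```

```text
clock: 14.6
position: [0.4117, 0.3302, -0.0085]
ee_rot: [0.0, 0.99, 0.14, 0.001]
contact_force: [-1.1, -2.7, 7.3]
width: 0.0608
gripper_force: 63.2
clock: 15.1
position: [0.4099, 0.3296, 0.0388]
ee_rot: [0.001, 0.99, 0.14, -0.001]
contact_force: [0.5, -0.0, -3.7]
width: 0.0605
gripper_force: 66.9
tcp [0.4099 0.3296 0.0388] tilt [-0.002 -0.001 -1.   ] y heading -73.9 q6 1.84 w 0.0605 F [ 0.5 -0.  -3.7]
rows [-0.1377  0.5506 -0.0016]
wrist disc_large 0.88 xy [0.4101 0.3297] area 0.95 bbox [237.5, 242.6, 390.6, 395.9] rgb [92. 88. 83.]
```

```bash
python3 - <<'E'
from h import *
im=eyes.get_image('wrist'); save(im,'w4.png',(190,220,440,410),3)
E
```

```text
(no output)
```

View pics/w4.png

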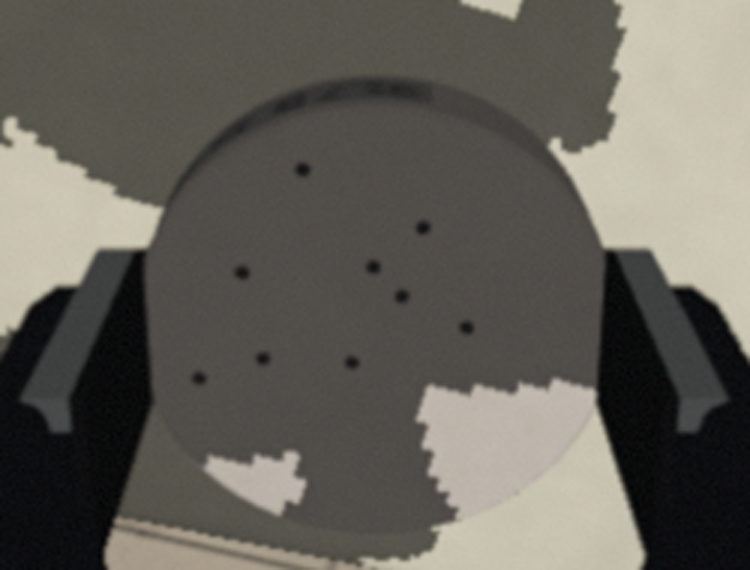

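The crop shows the disc held centred between the pads, with its top rim at row ~100/3 and the left and right contacts level. On to the saucer.

```bash
python3 -m creep '[[0.5,-0.02,0.08,0,0],[0.5,-0.04,0.16,0,0],[0.5,-0.06,0.24,0,0],[0.5,-0.08,0.32,0,0],[0.5,-0.1,0.4,0,0],[0.5,-0.12,0.46,0,0],[0.5,-0.13,0.51,0,0],[0.5,-0.137,0.55,0,0],[0.5,-0.137,0.55,0,0],[0.5,-0.137,0.55,0,0]]'
python3 - <<'E'
from h import *
im=find('wrist',['saucer']);find('wrist',['disc_large'],dz=.047,im=im)
find('top',['saucer'])
togo(.42,.046,.002)
E
```

```text
clock: 16.3
position: [0.4212, 0.047, 0.0397]
ee_rot: [-0.0, 0.99, 0.139, -0.0]
contact_force: [0.6, 0.1, -3.3]
width: 0.0606
gripper_force: 67.1
wrist saucer 0.69 xy [0.4336 0.0477] area 0.7 bbox [214.6, 172.7, 425.1, 311.4] rgb [20. 20. 20.]
wrist disc_large 0.79 xy [0.4192 0.0464] area 0.99 bbox [236.9, 243.7, 391.7, 398.4] rgb [112. 107. 101.]
top saucer 0.88 xy [0.3847 0.066 ] area 0.14 bbox [262.9, 275.5, 310.9, 302.9] rgb [61. 59. 52.]
tcp [0.4212 0.0479 0.0399] tilt [-0.  0. -1.] y heading -73.8 q6 1.24 w 0.0605 F [-0.4 -0.3 -2.8]
rows [-0.0034  0.0029  0.0758]
```

```bash
python3 -m creep '[[0.5,0,0,0.04,0],[0.5,0,0,0.07,0],[0.5,0,0,0.082,0],[0.5,0,0,0.086,0],[0.5,0,0,0.086,0]]' | egrep 'posi|cont'; for i in 1 2 3; do python3 -m creep '[[0.5,0,0,0.002,0],[0.5,0,0,0.002,0]]' | egrep 'posi|cont'; done
```

```text
position: [0.4216, 0.0473, -0.0029]
contact_force: [0.5, 0.6, -2.9]
position: [0.4219, 0.0471, -0.0036]
contact_force: [-0.0, -0.6, -3.8]
position: [0.4219, 0.0471, -0.0044]
contact_force: [-1.1, -0.1, 2.4]
position: [0.422, 0.047, -0.0045]
contact_force: [-3.2, -0.2, 15.0]
```

```bash
python3 -m creep '[[0.84,0,0,-0.001,0],[0.84,0,0,-0.001,0],[0.84,0,0,-0.001,0],[0.84,0,0,-0.001,0]]' | egrep 'posi|cont|width'; python3 -m creep '[[0.84,0,0,-0.05,0],[0.84,0,0,-0.1,0],[0.84,0,0,-0.1,0],[0.84,0,0,-0.1,0]]'
python3 - <<'E'
from h import *
find('wrist',['saucer']);find('wrist',['disc_large'],dz=.004)
togo(.4355,.1695,-.009)
E
```

```text
position: [0.4215, 0.0471, -0.0056]
contact_force: [-0.5, 0.3, 0.5]
width: 0.0717
clock: 18.45
position: [0.4216, 0.0471, 0.0445]
ee_rot: [0.0, 0.99, 0.14, 0.0]
contact_force: [0.5, -0.1, -0.4]
width: 0.0717
gripper_force: 0.0
wrist saucer 0.93 xy [0.4217 0.0447] area 0.99 bbox [217.4, 170.0, 421.8, 360.9] rgb [23. 23. 23.]
wrist disc_large 0.68 xy [0.4208 0.0466] area 0.98 bbox [251.6, 212.2, 377.8, 332.7] rgb [122. 117. 111.]
wrist disc_large 0.62 xy [ 0.5518 -0.0149] area 0.57 bbox [453.3, 0.0, 626.9, 85.3] rgb [73. 69. 65.]
tcp [0.4205 0.0471 0.0435] tilt [-0.002  0.    -1.   ] y heading -73.9 q6 1.24 w 0.0718 F [0.  0.6 0. ]
rows [ 0.0969 -0.2268  0.1049]
```

```bash
python3 -m creep '[[0.75,0.04,-0.08,0,0],[0.75,0.08,-0.16,0,0],[0.75,0.097,-0.227,0,0],[0.75,0.097,-0.227,0,0],[0.75,0.097,-0.227,0.04,0],[0.75,0.097,-0.227,0.08,0],[0.75,0.097,-0.227,0.09,0],[0.75,0.097,-0.227,0.09,0],[0.75,0.097,-0.227,0.09,0]]'
python3 - <<'E'
from h import *
find('wrist',['disc_small'])
togo(.4355,.1695,-.0115)
E
```

```text
clock: 19.55
position: [0.4369, 0.1692, -0.0003]
ee_rot: [0.0, 0.99, 0.14, 0.0]
contact_force: [1.1, -0.4, 0.1]
width: 0.0642
gripper_force: 0.0
wrist disc_small 0.8 xy [0.5223 0.1377] area 0.99 bbox [385.0, 64.1, 527.2, 206.4] rgb [123.  70.  37.]
tcp [4.373e-01 1.694e-01 2.000e-04] tilt [ 0.001  0.    -1.   ] y heading -73.9 q6 1.51 w 0.064 F [ 0.2  0.6 -0. ]
rows [-0.0035 -0.0011  0.0233]
```

```bash
python3 -m creep '[[0.75,-0.003,0,0.012,0],[0.75,-0.003,0,0.022,0],[0.75,-0.003,0,0.022,0],[0.75,-0.003,0,0.022,0]]' | egrep 'posi|cont'
python3 -m creep '[[0.4,-0.003,0,0,0],[0.4,0,0,0,0],[0.4,0,0,0,0],[0.4,0,0,0,0],[0.4,0,0,0,0],[0.4,0,0,0,0]]' 40
python3 -m creep '[[0.4,0,0,-0.03,0],[0.4,0,0,-0.1,0],[0.4,0,0,-0.12,0],[0.4,0,0,-0.12,0],[0.4,0,0,-0.12,0]]'
python3 - <<'E'
from h import *
find('wrist',['disc_small'],dz=.056)
im=eyes.get_image('wrist'); save(im,'w5.png',(190,220,440,410),3)
togo(.4208,.0466,.01)
E
```

```text
position: [0.435, 0.1691, -0.0117]
contact_force: [1.1, 0.3, 0.6]
clock: 20.65
position: [0.434, 0.1689, -0.011]
ee_rot: [0.0, 0.99, 0.14, -0.001]
contact_force: [-2.9, -0.6, 6.3]
width: 0.0482
gripper_force: 40.1
clock: 21.15
position: [0.4344, 0.169, 0.0478]
ee_rot: [0.0, 0.99, 0.14, -0.001]
contact_force: [0.2, -0.5, -1.9]
width: 0.0482
gripper_force: 42.1
wrist disc_small 0.9 xy [0.5182 0.153 ] area 0.51 bbox [371.2, 72.5, 478.0, 184.1] rgb [126.  72.  40.]
wrist disc_small 0.78 xy [0.435  0.1693] area 1.02 bbox [251.9, 254.5, 374.0, 370.0] rgb [103.  98.  93.]
wrist disc_small 0.21 xy [0.4544 0.0853] area 1.74 bbox [417.3, 250.6, 609.9, 407.0] rgb [25. 24. 25.]
tcp [0.434  0.1689 0.0472] tilt [-0.003 -0.001 -1.   ] y heading -73.9 q6 1.51 w 0.0478 F [-0.2  0.6 -1.7]
rows [-0.093   0.2277  0.0747]
```

View pics/w5.png

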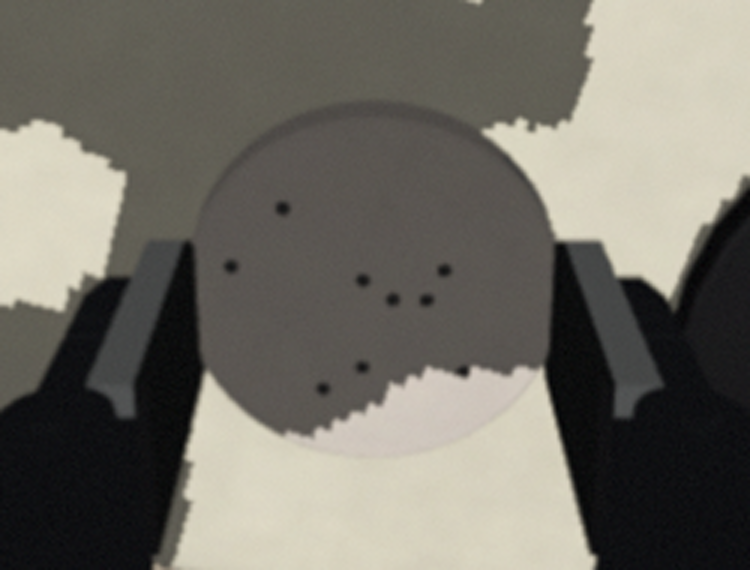

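The small disc is held level and centred between the pads, around crop (372,280).

```bash
python3 -m creep '[[0.4,-0.03,0.08,0,0],[0.4,-0.06,0.15,0,0],[0.4,-0.08,0.2,0,0],[0.4,-0.094,0.228,0,0],[0.4,-0.094,0.228,0,0],[0.4,-0.094,0.228,0.04,0],[0.4,-0.094,0.228,0.065,0],[0.4,-0.094,0.228,0.065,0],[0.4,-0.094,0.228,0.065,0]]'
python3 - <<'E'
from h import *
find('wrist',['disc_small'],dz=.025)
im=find('wrist',['disc_large'],dz=.004)
togo(.4203,.0462,.007)
E
```

```text
clock: 22.2
position: [0.4214, 0.0472, 0.0157]
ee_rot: [-0.0, 0.99, 0.14, -0.001]
contact_force: [-0.0, -0.2, -1.0]
width: 0.0484
gripper_force: 42.2
wrist disc_small 0.85 xy [0.4227 0.0477] area 1.01 bbox [254.9, 254.1, 374.5, 372.9] rgb [109. 104.  98.]
wrist disc_small 0.75 xy [0.508  0.1236] area 0.36 bbox [82.9, 2.8, 229.4, 79.1] rgb [117.  66.  35.]
wrist disc_large 0.83 xy [0.4352 0.0507] area 0.46 bbox [244.2, 231.3, 384.8, 300.5] rgb [88. 85. 80.]
tcp [0.4222 0.0469 0.0165] tilt [ 0.001 -0.    -1.   ] y heading -73.9 q6 1.24 w 0.0483 F [-0.2  0.  -1.4]
rows [-0.004   0.0002  0.019 ]
```

```bash
python3 -m creep '[[0.4,-0.004,0.001,0.006,0],[0.4,-0.004,0.001,0.012,0],[0.4,-0.004,0.001,0.012,0],[0.4,-0.004,0.001,0.012,0]]'| egrep 'posi|cont'; for i in 1 2 3 4; do python3 -m creep '[[0.4,0,0,0.002,0],[0.4,0,0,0.002,0]]' | egrep 'posi|cont'; done
```

```text
position: [0.4197, 0.0455, 0.0099]
contact_force: [0.2, -0.8, -1.7]
position: [0.4198, 0.0455, 0.0089]
contact_force: [-0.3, -0.5, -1.4]
position: [0.4197, 0.0456, 0.0079]
contact_force: [0.3, -0.2, -1.3]
position: [0.4199, 0.0456, 0.0071]
contact_force: [-0.3, 0.1, -0.3]
position: [0.4199, 0.0456, 0.0069]
contact_force: [-1.9, -0.5, 10.8]
```

```bash
python3 -m creep '[[0.7,0,0,-0.001,0],[0.7,0,0,-0.001,0],[0.7,0,0,-0.001,0],[0.7,0,0,-0.001,0]]' | egrep 'posi|cont|width'; python3 -m creep '[[0.7,0,0,-0.05,0],[0.7,0,0,-0.1,0],[0.7,0,0,-0.15,0],[0.7,0,0,-0.2,0],[0.7,0,0,-0.2,0],[0.7,0,0,-0.2,0]]'
python3 - <<'E'
from h import *
im=find('wrist',['disc_large'],dz=.004);find('wrist',['disc_small'],dz=.018); find('wrist',['saucer'])
save(im,'w6.png',(190,140,440,330),3)
togo(.402,-.315,.107)
E
```

```text
position: [0.4198, 0.0456, 0.0063]
contact_force: [0.4, 0.6, -0.2]
width: 0.0597
clock: 24.6
position: [0.4198, 0.0456, 0.1064]
ee_rot: [0.0, 0.99, 0.14, 0.0]
contact_force: [-1.1, -0.3, -0.6]
width: 0.0596
gripper_force: 0.0
wrist disc_large 0.83 xy [0.4207 0.0467] area 0.99 bbox [265.3, 189.2, 360.0, 282.2] rgb [117. 112. 106.]
wrist disc_small 0.98 xy [0.4221 0.0463] area 1.0 bbox [275.7, 202.2, 352.6, 278.2] rgb [134. 128. 121.]
wrist disc_small 0.88 xy [0.5187 0.1324] area 0.8 bbox [169.2, 2.7, 259.6, 91.4] rgb [103.  57.  30.]
wrist saucer 0.83 xy [0.4219 0.0447] area 0.99 bbox [236.8, 152.5, 399.3, 309.3] rgb [24. 24. 24.]
tcp [0.4191 0.0456 0.1055] tilt [-0.002  0.    -1.   ] y heading -73.9 q6 1.23 w 0.0598 F [ 0.2 -0.7 -0.1]
rows [-0.2327  0.6835 -0.0029]
```

View pics/w6.png

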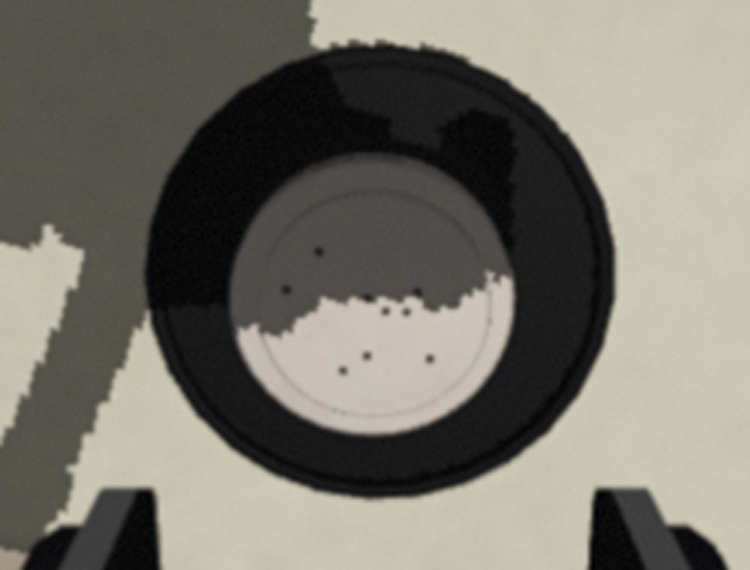

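The crop shows the small disc (crop 377,300) concentric on the large one (372,293) inside the saucer (380,270). Next, the cover.

```bash
python3 -m creep '[[0.5,-0.02,0.08,0,0],[0.5,-0.05,0.16,0,0],[0.5,-0.08,0.24,0,0],[0.5,-0.11,0.33,0,0],[0.5,-0.14,0.42,0,0],[0.5,-0.17,0.51,0,0],[0.5,-0.2,0.59,0,0],[0.5,-0.22,0.65,0,0],[0.5,-0.233,0.683,0,0],[0.5,-0.233,0.683,0,0]]'
python3 -m creep '[[0.5,0,0,0,0]]' >/dev/null
python3 - <<'E'
from h import *
im=find('wrist',['cover']); find('scene',['cover'])
find('top',['cover'])
save(im,'w7.png')
# knob: dark blob
togo(.402,-.315,.036)
for d in eyes.place_of('wrist','cover')[:2]: print(d, at_z(im,*d['centre'],0))
E
```

```text
clock: 25.9
position: [0.4024, -0.3167, 0.1059]
ee_rot: [-0.0, 0.99, 0.139, -0.0]
contact_force: [-0.7, -0.0, 0.1]
width: 0.0426
gripper_force: 0.0
wrist cover 0.71 xy [ 0.4039 -0.316 ] area 0.97 bbox [250.6, 170.0, 391.5, 315.2] rgb [116. 110. 110.]
top cover 0.81 xy [ 0.3817 -0.3293] area 0.14 bbox [430.2, 266.2, 464.5, 301.6] rgb [159. 152. 145.]
tcp [ 0.4027 -0.3137  0.1067] tilt [ 0.  0. -1.] y heading -73.8 q6 0.49 w 0.0428 F [ 0.8 -0.5  0.3]
rows [-0.002   0.002   0.1413]
{'centre': [319.3, 235.5], 'confidence': 0.88} [ 0.40241909 -0.316704    0.        ]
```

View pics/w7.png

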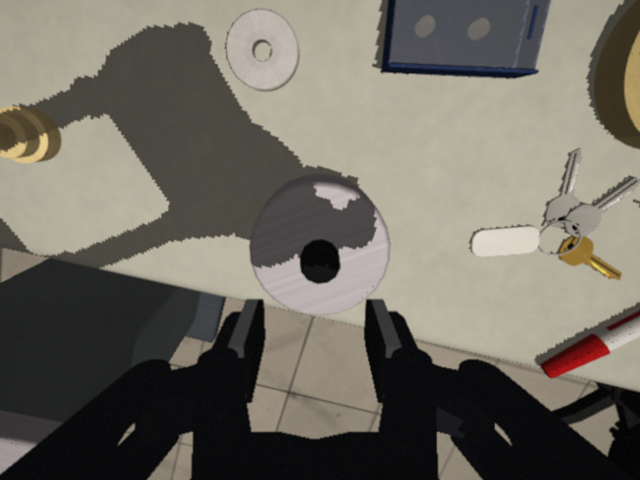

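The cover is at (320,244) with its knob at (320,262), midway between the open fingers at (254,302) and (374,302). The keys, the pen and the blue box are clear of it.

```bash
python3 - <<'E'
from h import *
im=eyes.get_image('wrist'); f=im['frame'][235:290,290:350].max(2)<60
c=np.argwhere(f).mean(0); print(c[1]+290,c[0]+235,f.sum()); k=at_z(im,c[1]+290,c[0]+235,.059); print(k)
togo(.4035,-.316,.036)
E
```

```text
318.2910014513788 260.82148040638606 1378
[ 0.40523943 -0.31540052  0.059     ]
tcp [ 0.4027 -0.3141  0.1067] tilt [ 0. -0. -1.] y heading -73.8 q6 0.49 w 0.0427 F [-0.6  0.5 -0.3]
rows [0.0006 0.004  0.1414]
```

```bash
python3 -m creep '[[0.5,0.006,0.0045,0.05,0],[0.5,0.006,0.0045,0.1,0],[0.5,0.006,0.0045,0.12,0],[0.5,0.006,0.0045,0.13,0],[0.5,0.006,0.0045,0.136,0],[0.5,0.006,0.0045,0.139,0],[0.5,0.006,0.0045,0.139,0],[0.5,0.006,0.0045,0.139,0]]' | egrep 'posi|cont'
python3 -m creep '[[0.1,0,0,0,0],[0.1,0,0,0,0],[0.1,0,0,0,0],[0.1,0,0,0,0],[0.1,0,0,0,0],[0.1,0,0,0,0]]' 40
python3 - <<'E'
from h import *
im=find('wrist',['cover']); save(im,'w8.png',(190,180,440,370),3)
E
```

```text
position: [0.4064, -0.3166, 0.0377]
contact_force: [0.3, 0.4, -0.1]
clock: 27.8
position: [0.4062, -0.3163, 0.0377]
ee_rot: [0.0, 0.99, 0.14, 0.0]
contact_force: [-1.4, 0.1, 5.4]
width: 0.0218
gripper_force: 39.2
wrist cover 0.72 xy [ 0.4047 -0.3166] area 0.94 bbox [219.9, 197.9, 413.4, 390.5] rgb [90. 85. 85.]
```

View pics/w8.png

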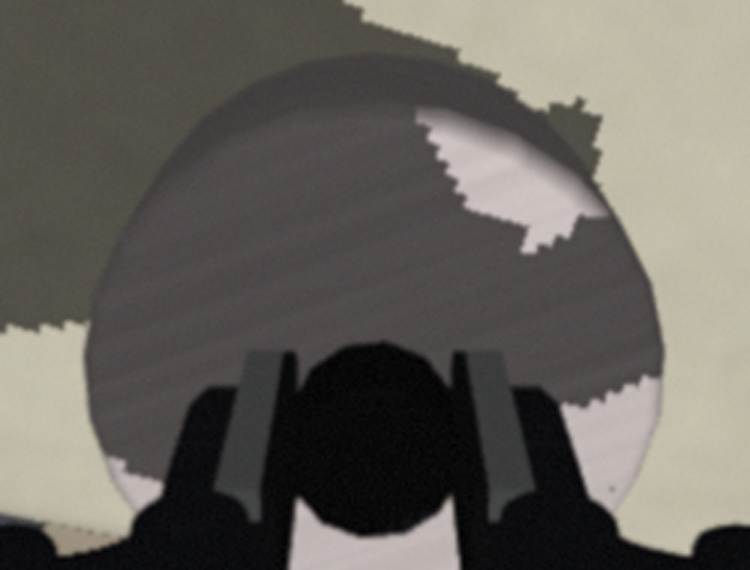

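The knob is centred between the pads (crop 375,440). Lift and carry it.

```bash
python3 -m creep '[[0.1,0,0,-0.02,0],[0.1,0,0,-0.06,0],[0.1,0,0,-0.1,0],[0.1,0,0,-0.12,0],[0.1,0,0,-0.12,0],[0.1,0,0,-0.12,0]]' 50
python3 -c "
from h import *
find('wrist',['cover'],dz=.06)
togo(.4225,.0462,.046)"
```

```text
clock: 28.5
position: [0.4057, -0.3158, 0.0966]
ee_rot: [-0.0, 0.99, 0.14, -0.0]
contact_force: [0.3, 0.5, -2.4]
width: 0.0212
gripper_force: 49.2
wrist cover 0.79 xy [ 0.4046 -0.316 ] area 0.92 bbox [217.4, 197.3, 410.7, 389.2] rgb [92. 87. 87.]
tcp [ 0.4054 -0.3155  0.096 ] tilt [-0.002  0.002 -1.   ] y heading -73.9 q6 0.49 w 0.0213 F [-0.4  0.3 -1.6]
rows [ 0.2335 -0.6854  0.101 ]
```

```bash
python3 -m creep '[[0.1,0.02,-0.06,0,0],[0.1,0.05,-0.14,0,0],[0.1,0.08,-0.22,0,0],[0.1,0.11,-0.31,0,0],[0.1,0.14,-0.4,0,0],[0.1,0.17,-0.49,0,0],[0.1,0.2,-0.58,0,0],[0.1,0.22,-0.65,0,0],[0.1,0.233,-0.685,0,0],[0.1,0.233,-0.685,0,0]]'
python3 -m creep '[[0.1,0,0,0.04,0],[0.1,0,0,0.04,0],[0.1,0,0,0.04,0]]' | egrep posi
python3 - <<'E'
from h import *
im=find('wrist',['cover'],dz=.039); find('wrist',['saucer'])
save(im,'w9.png',(170,140,470,410),2.2)
togo(.4225,.0462,.046)
E
```

```text
clock: 29.6
position: [0.4222, 0.0474, 0.0963]
ee_rot: [-0.0, 0.99, 0.142, -0.001]
contact_force: [-0.6, 0.0, -1.7]
width: 0.0217
gripper_force: 49.4
position: [0.4224, 0.0445, 0.0765]
wrist cover 0.62 xy [0.4209 0.0442] area 0.94 bbox [219.2, 197.1, 410.8, 392.1] rgb [97. 92. 92.]
wrist saucer 0.87 xy [0.4413 0.0505] area 0.52 bbox [226.7, 161.2, 404.6, 260.2] rgb [21. 21. 21.]
tcp [0.4235 0.0447 0.0775] tilt [ 0.001 -0.    -1.   ] y heading -74.0 q6 1.23 w 0.0211 F [ 0.7 -0.3 -2.8]
rows [-0.0012 -0.0035  0.0629]
```

View pics/w9.png

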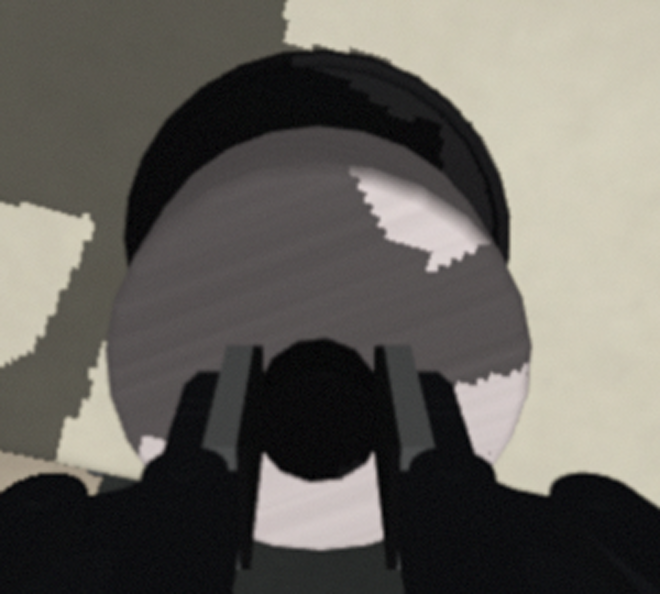

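The cover is held level above the saucer and laterally in line (crop columns 320 and 318).

```bash
python3 -m creep '[[0.1,0.001,-0.002,0.02,0],[0.1,0.001,-0.002,0.04,0],[0.1,0.001,-0.002,0.055,0],[0.1,0.001,-0.002,0.062,0],[0.1,0.001,-0.002,0.062,0],[0.1,0.001,-0.002,0.062,0]]'| egrep 'posi|cont'; for i in 1 2 3 4 5; do python3 -m creep '[[0.1,0,0,0.002,0],[0.1,0,0,0.002,0]]' | egrep 'posi|cont'; done
```

```text
position: [0.4233, 0.0463, 0.0459]
contact_force: [-0.0, -0.4, -2.1]
position: [0.4234, 0.0463, 0.0451]
contact_force: [-0.1, -0.5, -1.5]
position: [0.4233, 0.0463, 0.044]
contact_force: [-0.5, -0.6, -1.9]
position: [0.4232, 0.0463, 0.0429]
contact_force: [-0.3, 0.1, -2.0]
position: [0.4231, 0.0463, 0.0419]
contact_force: [0.7, 0.0, -1.9]
position: [0.4232, 0.0463, 0.0417]
contact_force: [-1.8, 0.1, 6.7]
```

```bash
python3 -m creep '[[0.45,0,0,-0.001,0],[0.45,0,0,-0.001,0],[0.45,0,0,-0.001,0],[0.45,0,0,-0.001,0]]' | egrep 'posi|cont|width'; python3 -m creep '[[0.55,0,0,-0.04,0],[0.55,0,0,-0.08,0],[0.55,0,0,-0.12,0],[0.55,0,0,-0.12,0]]'
python3 - <<'E'
from h import *
im=find('wrist',['cover'],dz=.004); find('wrist',['saucer'])
save(im,'w10.png',(170,140,470,350),2)
togo(.5065,-.248,.06)
E
```

```text
position: [0.4233, 0.0463, 0.0414]
contact_force: [-0.4, -0.4, -0.1]
width: 0.0387
clock: 32.5
position: [0.4254, 0.0462, 0.1035]
ee_rot: [0.001, 0.99, 0.14, 0.003]
contact_force: [0.3, 0.1, 0.0]
width: 0.0471
gripper_force: 0.0
wrist cover 0.73 xy [0.4211 0.0457] area 0.96 bbox [242.2, 182.2, 386.1, 328.2] rgb [120. 114. 114.]
wrist saucer 0.94 xy [0.4349 0.0474] area 0.68 bbox [237.1, 162.8, 398.4, 273.7] rgb [22. 22. 22.]
tcp [0.4223 0.0464 0.1005] tilt [-0.002  0.    -1.   ] y heading -73.9 q6 1.24 w 0.0467 F [-0.2  0.1 -0.1]
rows [-0.0012  0.6124  0.0806]
```

View pics/w10.png

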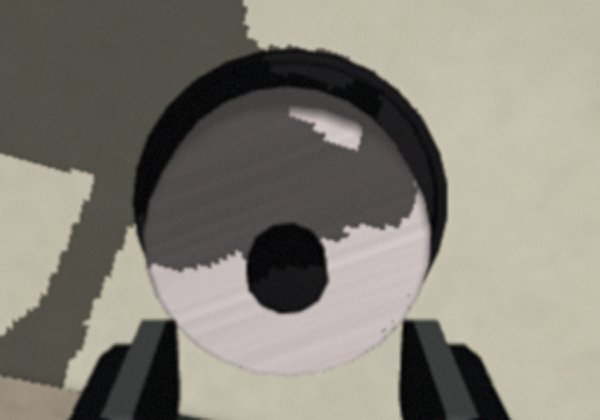

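The cover sits inside the lip, with a regular crescent of saucer showing all round. Next, the ring; I turn the tool about 40° so the wrist camera stays clear of the carton flap.

```bash
python3 -m creep '[[0.66,0,0.08,0,0],[0.66,0,0.16,0,0],[0.66,0,0.24,0,-0.02],[0.66,0,0.32,0,-0.04],[0.66,0,0.4,0,-0.06],[0.66,0,0.48,0,-0.08],[0.66,0,0.55,0,-0.1],[0.66,0,0.612,0,-0.11],[0.66,0,0.612,0.03,-0.11],[0.66,0,0.612,0.03,-0.11]]'
python3 - <<'E'
from h import *
im=find('wrist',['ring_sample'])
save(im,'w11.png')
togo(.5065,-.248,-.010)
E
```

```text
clock: 33.7
position: [0.5061, -0.2474, 0.0834]
ee_rot: [-0.003, 0.885, 0.466, -0.002]
contact_force: [-1.2, 0.7, -1.4]
width: 0.0564
gripper_force: 0.0
wrist ring_sample 0.9 xy [ 0.5078 -0.2498] area 0.97 bbox [286.3, 215.3, 356.6, 281.7] rgb [152. 145. 137.]
wrist ring_sample 0.86 xy [ 0.5853 -0.1923] area 0.98 bbox [336.6, 58.5, 413.7, 144.2] rgb [ 86.  37. 111.]
tcp [ 0.5069 -0.2468  0.0851] tilt [-0.003  0.002 -1.   ] y heading -34.3 q6 0.02 w 0.0563 F [ 1.1 -0.1  0.5]
rows [-0.0024  0.0014  0.1903]
```

View pics/w11.png

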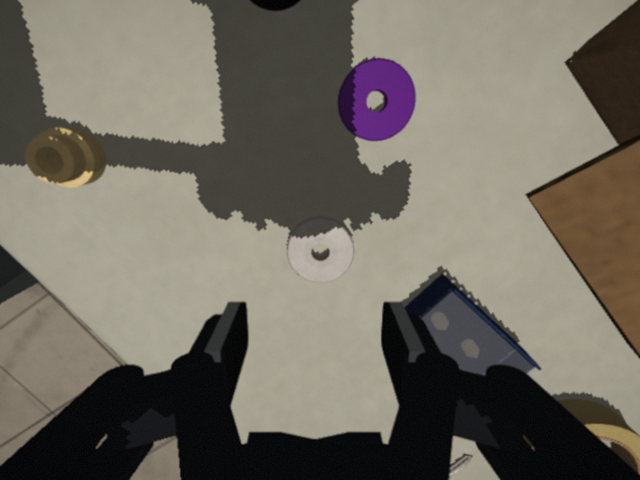

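The light grey ring is at (320,250) and the purple decoy at (377,100), so the grey ring is the one described. The right knuckle is near the blue box corner (440,270), so I turn a further 24° before descending.

```bash
python3 -m creep '[[0.66,0,0,0,-0.022],[0.66,0,0,0,-0.044],[0.66,0,0,0.02,-0.066],[0.66,0,0,0.05,-0.066],[0.66,0,0,0.08,-0.066],[0.66,0,0,0.1,-0.066],[0.66,0,0,0.1,-0.066]]'
python3 - <<'E'
from h import *
im=find('wrist',['ring_sample'])
togo(.507,-.249,-.011)
E
```

```text
clock: 34.5
position: [0.5071, -0.2465, 0.0354]
ee_rot: [-0.001, 0.769, 0.639, -0.0]
contact_force: [-1.1, 0.3, -0.1]
width: 0.0564
gripper_force: 0.0
wrist ring_sample 0.93 xy [ 0.5857 -0.1924] area 0.99 bbox [405.7, 96.8, 511.1, 197.1] rgb [ 86.  36. 111.]
wrist ring_sample 0.88 xy [ 0.5079 -0.2499] area 0.96 bbox [277.1, 240.7, 363.2, 322.2] rgb [137. 130. 123.]
tcp [ 0.5082 -0.2475  0.0368] tilt [ 0. -0. -1.] y heading -10.5 q6 -0.39 w 0.0563 F [ 0.5 -0.2 -0.2]
rows [-0.0034 -0.0019  0.0957]
```

```bash
python3 -m creep '[[0.66,-0.003,-0.001,0.04,0],[0.66,-0.003,-0.001,0.07,0],[0.66,-0.003,-0.001,0.085,0],[0.66,-0.003,-0.001,0.092,0],[0.66,-0.003,-0.001,0.092,0],[0.66,-0.003,-0.001,0.092,0]]' | egrep 'posi|cont'
python3 -m creep '[[0.3,0,0,0,0],[0.3,0,0,0,0],[0.3,0,0,0,0],[0.3,0,0,0,0],[0.3,0,0,0,0],[0.3,0,0,0,0]]' 40
python3 -m creep '[[0.3,0,0,-0.03,0],[0.3,0,0,-0.1,0],[0.3,0,0,-0.2,0],[0.3,0,0,-0.2,0],[0.3,0,0,-0.2,0]]'
python3 - <<'E'
from h import *
find('wrist',['ring_sample'],dz=.1)
togo(.5275,.2755,.09)
E
```

```text
position: [0.5078, -0.2494, -0.0088]
contact_force: [-1.4, -0.2, -0.1]
clock: 35.8
position: [0.508, -0.2495, -0.0084]
ee_rot: [0.001, 0.769, 0.639, 0.0]
contact_force: [-1.2, 0.5, 5.4]
width: 0.0399
gripper_force: 40.2
clock: 36.3
position: [0.5078, -0.2495, 0.0917]
ee_rot: [0.001, 0.769, 0.639, 0.0]
contact_force: [-0.5, -0.3, -1.2]
width: 0.0398
gripper_force: 40.8
wrist ring_sample 0.84 xy [ 0.5074 -0.25  ] area 0.94 bbox [265.8, 267.6, 365.3, 368.2] rgb [94. 89. 84.]
wrist ring_sample 0.78 xy [ 0.5583 -0.184 ] area 0.33 bbox [386.5, 98.5, 457.7, 178.0] rgb [ 80.  34. 104.]
tcp [ 0.5061 -0.2484  0.0894] tilt [-0.002  0.001 -1.   ] y heading -10.5 q6 -0.4 w 0.0403 F [-0.7 -0.1 -1.6]
rows [ 1.0379 -0.1498  0.    ]
```

```bash
python3 -m creep '[[0.3,0.05,-0.05,-0.04,0],[0.3,0.12,-0.12,-0.06,0],[0.3,0.19,-0.18,-0.06,0],[0.3,0.26,-0.22,-0.06,0],[0.3,0.33,-0.26,-0.06,0],[0.3,0.4,-0.29,-0.06,0],[0.3,0.46,-0.308,-0.06,0],[0.3,0.49,-0.308,-0.06,0],[0.3,0.49,-0.308,-0.06,0]]'
python3 - <<'E'
from h import *
togo(.5275,.2755,.09)
E
```

```text
clock: 37.3
position: [0.3993, 0.0217, 0.1191]
ee_rot: [-0.001, 0.768, 0.64, -0.001]
contact_force: [-1.0, -0.1, -1.6]
width: 0.0402
gripper_force: 40.8
tcp [0.3993 0.0217 0.1191] tilt [-0.003  0.001 -1.   ] y heading -10.4 q6 0.06 w 0.0402 F [-1.  -0.1 -1.6]
rows [0.5454 0.1611 0.0577]
```

```bash
python3 -m creep '[[0.3,0.07,0,0,0],[0.3,0.15,0.02,0,0],[0.3,0.23,0.04,0,0],[0.3,0.31,0.07,0,0],[0.3,0.39,0.1,0,0],[0.3,0.46,0.13,0,0],[0.3,0.51,0.15,0.03,0],[0.3,0.545,0.161,0.06,0],[0.3,0.545,0.161,0.08,0],[0.3,0.545,0.161,0.08,0]]'
python3 -m creep '[[0.3,0,0,0.04,0],[0.3,0,0,0.04,0],[0.3,0,0,0.04,0]]'|egrep posi
python3 - <<'E'
from h import *
s=manip.get_state()['position'][2]
im=find('wrist',['ring_sample'],dz=s+.0084); find('wrist',['pedestal'])
togo(.5275,.2755,.0056)
E
```

```text
clock: 38.3
position: [0.5278, 0.2712, 0.0773]
ee_rot: [-0.001, 0.769, 0.639, -0.004]
contact_force: [-0.6, -0.1, -0.5]
width: 0.0399
gripper_force: 40.8
position: [0.5293, 0.2719, 0.0607]
wrist ring_sample 0.69 xy [0.5288 0.2715] area 0.95 bbox [264.5, 267.5, 368.4, 371.8] rgb [110. 105.  99.]
wrist pedestal 0.72 xy [0.5294 0.2793] area 0.81 bbox [260.8, 205.1, 366.4, 285.8] rgb [36. 37. 39.]
tcp [0.5304 0.273  0.0616] tilt [ 0.002  0.    -1.   ] y heading -10.6 q6 0.54 w 0.0403 F [-0.4 -0.5 -1. ]
rows [ 0.0038 -0.0067  0.1119]
```

```bash
python3 -m creep '[[0.3,0.007,-0.003,0.02,0],[0.3,0.007,-0.003,0.06,0],[0.3,0.007,-0.003,0.085,0],[0.3,0.007,-0.003,0.1,0],[0.3,0.007,-0.003,0.1,0],[0.3,0.007,-0.003,0.1,0]]'| egrep 'posi|cont'; for i in 1 2 3 4 5; do python3 -m creep '[[0.3,0,0,0.002,0],[0.3,0,0,0.002,0]]' | egrep 'posi|cont'; done
```

```text
position: [0.5292, 0.277, 0.0105]
contact_force: [0.4, 0.4, -1.0]
position: [0.5294, 0.277, 0.01]
contact_force: [-0.3, 0.3, -1.1]
position: [0.529, 0.2768, 0.0087]
contact_force: [0.7, 0.6, -1.0]
position: [0.5288, 0.2768, 0.0074]
contact_force: [-0.6, 0.6, -0.3]
position: [0.5288, 0.2768, 0.0063]
contact_force: [-0.5, -0.2, -0.7]
position: [0.529, 0.2769, 0.0057]
contact_force: [-1.3, 0.1, 0.2]
```

```bash
python3 -m creep '[[0.6,0,0,0,0],[0.6,0,0,0,0],[0.6,0,0,0,0],[0.6,0,0,0,0]]' | egrep 'posi|cont|width'; python3 -m creep '[[0.6,0,0,-0.05,0],[0.6,0,0,-0.1,0],[0.6,0,0,-0.18,0],[0.6,0,0,-0.18,0],[0.6,0,0,-0.18,0]]'
python3 - <<'E'
from h import *
im=find('wrist',['ring_sample'],dz=.014); find('wrist',['pedestal'])
save(im,'w12.png',(190,140,440,330),3)
togo(.417,-.116,.09)
E
```

```text
position: [0.529, 0.2769, 0.0055]
contact_force: [1.0, 0.2, 0.5]
width: 0.0512
clock: 41.3
position: [0.5295, 0.2771, 0.0965]
ee_rot: [0.0, 0.769, 0.639, 0.001]
contact_force: [-0.2, -0.2, -0.4]
width: 0.0514
gripper_force: 0.0
wrist ring_sample 0.58 xy [0.5286 0.2766] area 0.99 bbox [279.2, 217.9, 350.3, 283.3] rgb [159. 152. 144.]
wrist pedestal 0.88 xy [0.5286 0.275 ] area 0.97 bbox [271.1, 198.9, 360.8, 285.6] rgb [51. 52. 53.]
tcp [0.5278 0.2764 0.0939] tilt [-0.003 -0.001 -1.   ] y heading -10.6 q6 0.55 w 0.0513 F [-0.4 -0.8  0.6]
rows [-0.8121 -0.0742  0.0095]
```

View pics/w12.png

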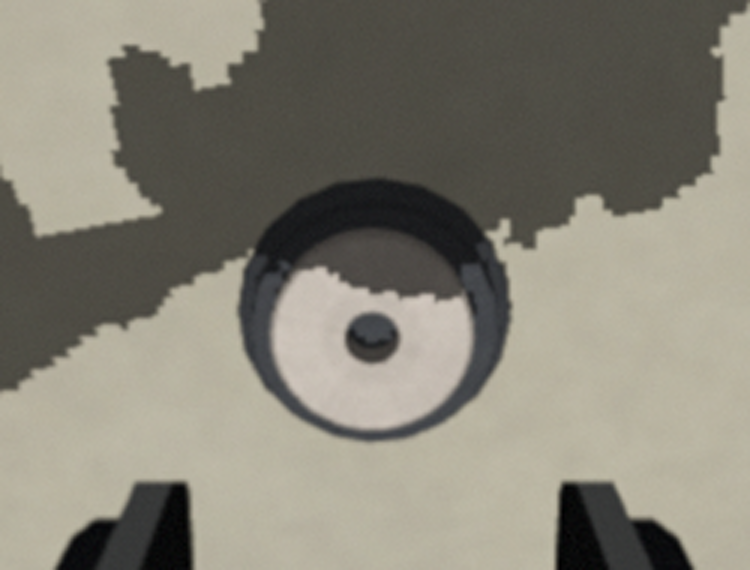

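The ring lies centred on the pedestal (crop 372,335) with an even margin. The bushing is next, going round in front of the monitor.

```bash
python3 -m creep '[[0.6,-0.06,-0.05,-0.04,0],[0.6,-0.13,-0.1,-0.05,0],[0.6,-0.21,-0.14,-0.05,0],[0.6,-0.29,-0.165,-0.05,0],[0.6,-0.37,-0.169,-0.05,0],[0.6,-0.45,-0.169,-0.05,0],[0.6,-0.49,-0.169,-0.05,0],[0.6,-0.57,-0.15,-0.05,0],[0.6,-0.65,-0.13,-0.05,0],[0.6,-0.73,-0.1,-0.05,0]]'
python3 -m creep '[[0.6,-0.08,0.026,0.02,0],[0.6,-0.08,0.026,0.06,0],[0.6,-0.08,0.026,0.09,0],[0.6,-0.08,0.026,0.09,0],[0.6,-0.08,0.026,0.09,0]]'
python3 - <<'E'
from h import *
find('wrist',['bushing'])
togo(.417,-.116,.0)
E
```

```text
clock: 42.5
position: [0.4116, -0.0738, 0.1197]
ee_rot: [-0.001, 0.769, 0.639, -0.001]
contact_force: [1.2, 0.4, 0.5]
width: 0.0513
gripper_force: 0.0
clock: 43.0
position: [0.4179, -0.1143, 0.075]
ee_rot: [-0.001, 0.769, 0.639, -0.0]
contact_force: [-0.2, 0.1, 0.4]
width: 0.0514
gripper_force: 0.0
wrist bushing 0.55 xy [ 0.4175 -0.1176] area 1.06 bbox [290.8, 228.2, 342.7, 284.6] rgb [143. 125.  87.]
tcp [ 0.4189 -0.1145  0.0759] tilt [ 0.001 -0.    -1.   ] y heading -10.5 q6 -0.24 w 0.0515 F [ 0.4 -0.6  0.4]
rows [-0.0036 -0.0032  0.1518]
```

```bash
python3 -m creep '[[0.6,-0.005,-0.0015,0.05,0],[0.6,-0.005,-0.0015,0.1,0],[0.6,-0.005,-0.0015,0.14,0],[0.6,-0.005,-0.0015,0.16,0],[0.6,-0.005,-0.0015,0.168,0],[0.6,-0.005,-0.0015,0.168,0],[0.6,-0.005,-0.0015,0.168,0]]' | egrep 'posi|cont'
python3 -m creep '[[0.2,0,0,0,0],[0.2,0,0,0,0],[0.2,0,0,0,0],[0.2,0,0,0,0],[0.2,0,0,0,0],[0.2,0,0,0,0],[0.2,0,0,0,0]]' 40
python3 -m creep '[[0.2,0,0,-0.03,0],[0.2,0,0,-0.1,0],[0.2,0,0,-0.2,0],[0.2,0,0,-0.26,0],[0.2,0,0,-0.26,0],[0.2,0,0,-0.26,0]]'
python3 - <<'E'
from h import *
im=find('wrist',['bushing'],dz=.132)
save(im,'w13.png',(190,200,440,390),3)
togo(.40,.02,.12)
E
```

```text
position: [0.418, -0.1171, -0.0077]
contact_force: [0.7, 1.2, 1.2]
clock: 44.5
position: [0.418, -0.1172, -0.0075]
ee_rot: [0.001, 0.769, 0.639, 0.0]
contact_force: [-0.1, 0.3, 5.1]
width: 0.0313
gripper_force: 39.1
clock: 45.1
position: [0.4171, -0.1169, 0.1219]
ee_rot: [0.001, 0.769, 0.639, 0.0]
contact_force: [-0.0, 0.3, -1.3]
width: 0.0318
gripper_force: 40.1
wrist bushing 0.6 xy [ 0.4167 -0.1164] area 1.03 bbox [274.3, 275.0, 351.1, 372.3] rgb [94. 81. 56.]
tcp [ 0.4158 -0.1163  0.1202] tilt [-0.003  0.001 -1.   ] y heading -10.6 q6 -0.25 w 0.0309 F [-0.1 -0.2 -2.7]
rows [ 0.2621 -0.081   0.0009]
```

View pics/w13.png

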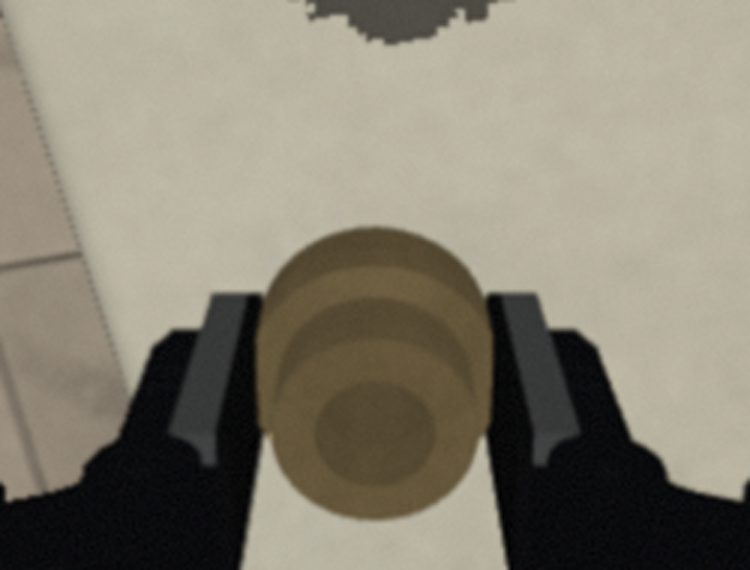

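The bushing is held upright by its wide end, centred between the pads (crop 375,370). Carry it to the pedestal.

```bash
python3 -m creep '[[0.2,0.05,-0.02,0,0],[0.2,0.12,-0.04,0,0],[0.2,0.19,-0.06,0,0],[0.2,0.26,-0.08,0,0],[0.2,0.34,-0.07,0,0],[0.2,0.42,-0.05,0,0],[0.2,0.5,-0.03,0,0],[0.2,0.58,0,0,0],[0.2,0.66,0.03,0,0],[0.2,0.73,0.05,0,0]]'
python3 -c "
from h import *
togo(.5285,.276,.0565)"
```

```text
clock: 46.2
position: [0.5086, 0.239, 0.119]
ee_rot: [-0.001, 0.769, 0.639, -0.002]
contact_force: [1.0, -1.0, -0.4]
width: 0.0315
gripper_force: 40.1
tcp [0.5086 0.239  0.119 ] tilt [-0.003 -0.001 -1.   ] y heading -10.5 q6 0.5 w 0.0315 F [ 1.  -1.  -0.4]
rows [0.0802 0.026  0.1248]
```

```bash
python3 -m creep '[[0.2,0.04,0.013,0,0],[0.2,0.074,0.026,0,0],[0.2,0.074,0.026,0.04,0],[0.2,0.074,0.026,0.08,0],[0.2,0.074,0.026,0.125,0],[0.2,0.074,0.026,0.125,0],[0.2,0.074,0.026,0.125,0],[0.2,0.074,0.026,0.125,0]]'
python3 - <<'E'
from h import *
s=manip.get_state()['position'][2]
im=find('wrist',['bushing'],dz=s+.0075);find('wrist',['ring_sample'],dz=.014);find('wrist',['pedestal'])
togo(.5286,.2763,.0165)
E
```

```text
clock: 47.0
position: [0.5287, 0.2715, 0.0593]
ee_rot: [0.0, 0.769, 0.639, 0.0]
contact_force: [0.9, 0.3, -0.8]
width: 0.0314
gripper_force: 40.1
wrist bushing 0.96 xy [0.528  0.2704] area 1.08 bbox [275.8, 274.5, 355.4, 372.2] rgb [103.  89.  61.]
wrist ring_sample 0.91 xy [0.5291 0.2794] area 0.84 bbox [274.4, 222.4, 354.9, 286.8] rgb [93. 89. 84.]
wrist pedestal 0.92 xy [0.5292 0.2772] area 0.88 bbox [261.0, 204.7, 368.0, 291.6] rgb [39. 40. 42.]
tcp [0.5285 0.2715 0.0597] tilt [ 0.001  0.    -1.   ] y heading -10.6 q6 0.54 w 0.031 F [ 0.5  0.4 -0.9]
rows [ 0.0094 -0.0017  0.0864]
```

```bash
python3 -m creep '[[0.2,0.0105,-0.0015,0.02,0],[0.2,0.0105,-0.0015,0.05,0],[0.2,0.0105,-0.0015,0.068,0],[0.2,0.0105,-0.0015,0.074,0],[0.2,0.0105,-0.0015,0.074,0],[0.2,0.0105,-0.0015,0.074,0]]'| egrep 'posi|cont'; for i in 1 2 3 4 5 6; do python3 -m creep '[[0.2,0,0,0.002,0],[0.2,0,0,0.002,0]]' | egrep 'posi|cont'; done
```

```text
position: [0.5287, 0.2768, 0.0222]
contact_force: [-0.6, 0.6, -1.2]
position: [0.5287, 0.2768, 0.0213]
contact_force: [0.1, -0.4, -2.8]
position: [0.5284, 0.2766, 0.02]
contact_force: [-1.0, 0.3, -1.2]
position: [0.5283, 0.2766, 0.0189]
contact_force: [-0.5, -0.7, -0.8]
position: [0.5283, 0.2766, 0.0178]
contact_force: [0.6, 0.4, -1.2]
position: [0.5283, 0.2766, 0.0168]
contact_force: [-1.4, 1.0, -0.9]
position: [0.5284, 0.2767, 0.0166]
contact_force: [-1.0, 0.2, 4.0]
```

Seated, with contact at the expected height. Release and rise.

```bash
python3 -m creep '[[0.6,0,0,-0.001,0],[0.6,0,0,-0.001,0],[0.6,0,0,-0.001,0],[0.6,0,0,-0.001,0]]' | egrep 'posi|cont|width'; python3 -m creep '[[0.6,0,0,-0.04,0],[0.6,0,0,-0.1,0],[0.6,-0.02,0,-0.18,0],[0.6,-0.08,-0.04,-0.2,0],[0.6,-0.15,-0.1,-0.2,0],[0.6,-0.15,-0.14,-0.2,0],[0.6,-0.15,-0.14,-0.2,0],[0.6,-0.15,-0.14,-0.2,0]]'
python3 - <<'E'
from h import *
find('wrist',['bushing'],dz=.024);find('wrist',['ring_sample'],dz=.014);find('wrist',['pedestal'])
im=find('scene',['cover'],dz=.004);find('scene',['bushing'],dz=.024);find('scene',['loupe']);find('top',['loupe'])
save(im,'s14.png',(170,170,470,390),2.6)
E
```

```text
position: [0.5284, 0.2767, 0.0163]
contact_force: [0.4, 0.0, -0.2]
width: 0.0515
clock: 50.3
position: [0.4466, 0.216, 0.1169]
ee_rot: [0.0, 0.769, 0.639, 0.001]
contact_force: [-1.0, -0.4, 0.8]
width: 0.0514
gripper_force: 0.0
wrist bushing 0.84 xy [0.5292 0.2773] area 1.09 bbox [397.6, 95.7, 462.6, 157.1] rgb [119. 104.  73.]
wrist ring_sample 0.63 xy [0.5263 0.2768] area 0.89 bbox [388.8, 91.9, 447.8, 167.5] rgb [87. 82. 77.]
wrist ring_sample 0.27 xy [0.5317 0.2765] area 0.7 bbox [396.8, 97.2, 458.4, 158.3] rgb [116. 101.  70.]
wrist pedestal 0.75 xy [0.529 0.275] area 0.98 bbox [371.5, 82.8, 465.5, 179.0] rgb [42. 43. 44.]
wrist pedestal 0.37 xy [ 0.5465 -0.0226] area 0.21 bbox [449.8, 433.3, 493.1, 478.6] rgb [53. 51. 48.]
scene cover 0.84 xy [0.4187 0.0479] area 0.92 bbox [306.5, 255.4, 348.2, 299.3] rgb [176. 168. 157.]
scene bushing 0.75 xy [0.5281 0.2781] area 0.84 bbox [198.3, 300.7, 217.6, 314.4] rgb [129. 113.  79.]
scene loupe 0.59 xy [ 0.5732 -0.1059] area 0.82 bbox [312.7, 201.1, 330.9, 218.9] rgb [74. 71. 63.]
top loupe 0.75 xy [ 0.5736 -0.1091] area 0.76 bbox [343.4, 201.1, 363.7, 218.1] rgb [82. 79. 69.]
```

View pics/s14.png

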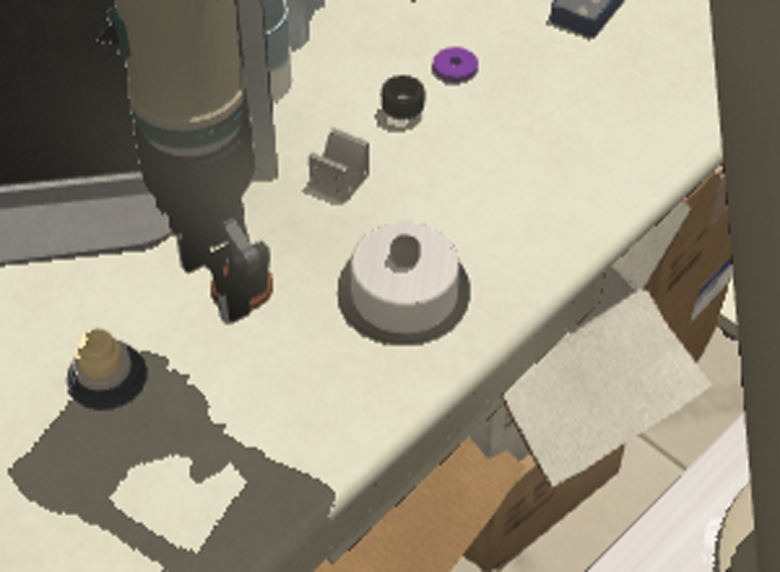

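The picture shows the bushing upright on the ring on the pedestal (crop 105,365) and the cover flat in the saucer (405,285). The loupe, the V-block and the blue box stand where they were, and the robot is touching nothing.

```bash
python3 -c "
from rig import manip
print(manip.sign_off())"
```

```text
the job is handed in; nothing more can be done
None
```

The job is handed in at about 51 s of the 125 s allowed: both discs are under the cover in the saucer, the ring and bushing are on the pedestal, and the loupe, V-block and blue box appeared undisturbed in the last picture.

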